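Turn up the heat under the saucepan

TASK

Turn up the heat under the saucepan: on the two-ring hob, turn the knob on the saucepan's side clockwise until its pointer points at the one long, thick mark on its scale, and let go. Leave the other knob as it is set, and leave the saucepan where it stands on its ring.

Things in the scene. Friction and masses are not known exactly. Their poses are not given: they have to be found in the camera images.
- hob: black hob 360 (x) by 540 (y) mm, flat top at 60 mm, fixed. Origin: centre of underside; x from knobs to rings (12 o'clock), y left, z up. Ring plates 170 mm wide, 10 mm high at x 70, y +125 (left), -125 (right). Vertical knob axes at x -115, y +120 (left ring's) and -120 (right ring's). On each scale: thin ticks every 30 deg, one long thick white mark at 60 deg clockwise from 12 o'clock seen from above
- left_pointer (a point): tip of the left knob's pointer (hob's +y side), 33 mm from the knob's axis, 98 mm above the table; x axis outward along the pointer, turns with the knob. Aluminium disc 44 mm wide; on it a finger bar 42 x 14 mm, 13 to 44 mm above the hob's top, centred on the axis; at one end a thin nose with a black line is the pointer. Starts within 25 deg of 12 o'clock; turns both ways, light friction (0.04 N m), stays put
- right_pointer (a point): tip of the right knob's pointer (hob's -y side), 33 mm from the knob's axis, 98 mm above the table; x axis outward along the pointer, turns with the knob. Aluminium disc 44 mm wide; on it a finger bar 42 x 14 mm, 13 to 44 mm above the hob's top, centred on the axis; at one end a thin nose with a black line is the pointer. Starts within 25 deg of 12 o'clock; turns both ways, light friction (0.04 N m), stays put
- saucepan: open steel saucepan, 160 mm wide, 70 mm high, one long black handle reaching 212 mm from its axis along its +x; stands loose on the left or right ring plate. Origin: centre of its underside. The other ring carries a closed steel pot, 80 mm high, with lid and two small loop handles

How it is judged:
By the outcome, as a careful person would: the job done as asked, in the order asked, and still so for the second after the job is handed in, with the robot touching nothing.
It also fails if it takes over 32 s, if anything falls off the work surface, if the arm or the gripper's body presses on something with over 40 N, if the wrist force passes 120 N, or if a joint passes its speed limit or range.

ROBOT

A 6-joint arm with a two-finger parallel gripper is mounted at the origin on the work surface. World frame = base frame: x ahead of the robot, y to its left, z up, the work surface at z = 0. Lengths are in m, angles in rad, forces in N, time in s.
With the tool pointing down it reaches from about 0.35 to 0.925 m from the base axis. Payload 6.4 kg.
Tool frame: the origin (TCP) lies at the very end of the fingers, on their centre line; the grasp point (between the pads) lies 19 mm behind it (arm.tcp_to_grasp is the distance from the TCP to the grasp point, in m); z points along the fingers, y is the line along which they close (so a half turn about z gives the same grasp; the last joint's range is limited). The gripper opens to 94 mm and grips with 3 to 60 N. Pads are 16 mm wide; open, the fingers measure 119 mm over their backs; the gripper's body (75 mm by 177 mm) begins 78 mm behind the grasp point.
Start: joints at [1.106, 0.245, 1.558, -0, 1.339, -0.174], TCP at [0.186, 0.623, 0.205] pointing down, gripper open.
Joint ranges: [-3.13, 3.13], [-1.02, 2.26], [0.13, 2.54], [-0.95, 4.09], [0.21, 2.88], [-2.74, 2.74]. Speed limits (rad/s): [2.57, 2.57, 3.14, 3.14, 3.14, 3.14].

INTERFACE

Orientations are given as [roll, pitch, yaw] about the fixed x, y, z axes, in that order (R = Rz(yaw) Ry(pitch) Rx(roll)).
In Python, from plant import readout, cams, arm gives the robot as it stands.
- The arm moves only by the tool carry_out, never from a script. Its argument "moves" is a list that holds one entry, the list of rows, each a list of 5 numbers: the shift along the tool's x, y, z in cm, then the turn about the tool's z in degrees, then the finger opening in cm, from 0 to 9.4. In form: [[[x, y, z, turn, fingers], ...]]. A call has 1 to 5 rows; each row is the pose to reach, as a shift and turn from the pose commanded when the call began, along the tool's axes at that moment; what a row does not reach only later rows make up. A row lasts 1/12 s, in which the tool goes at most 41.7 mm and 7.16 degrees, less where a joint would pass 70% of its speed; a pose out of reach is approached as far as the arm can. A call with a gripper value outside its range is refused whole. The fingers move at their own pace and stop on an object; "newtons" is the grip in N (left out, the last holds). Time passes only in rows, so rows that repeat a pose let the fingers close. It gives the time, the measured TCP pose, the force, the opening and the grip force at its end, in the units of the state.
- readout.get_state(): the state, without advancing time (a new reading comes with each control period).
- cams.snapshot(name): name is "scene" or "top"; returns the picture (480x640x3 uint8, blue, green, red); there is no depth.
- cams.calibration(name): a dict with "fx", "fy", "cx", "cy" (pixels), "R" (3x3) and "t" (3): a world point X has camera coordinates R X + t. Camera axes: x right, y down, z forward; pixel columns grow to the right and rows downward; lengths in m; the calibration is good to about 2 mm. A picture is of the moment at which its call begins. calibration takes no time and is no camera call.
- arm.sign_off(): hands the job in; it is judged then, once.
The state is a dict: "t": time; "joints": joint angles; "qvel": joint speeds; "tau": joint torques, N m; "tool_pos": TCP position; "tcp_rot": TCP orientation; "wrist_force": force on the tool from outside, world axes, zero at the start; "ft_torque": the same for the moment, N m; "opening": opening from 0.0 (shut) to 1.0 (fully open); "grip_force": force on a finger pad.
Only numpy, scipy, OpenCV 4.12 (cv2) and the standard library are available. Lean on these libraries where they do the work, as an engineer would, in place of code of your own. Each camera call takes 0.05 s, during which the arm holds its last target. There are 200 camera calls.

## Working session

There is one attempt and no reset: what is moved stays moved. The work goes in short steps, Python scripts to look and compute and a tool call to move; the robot and the scene stay as the last step left them, time stands still between calls to the robot, and variables do not carry over. Pictures are saved under pics/ and viewed, at most 10 in all, crops included, and the job is handed in when it is done.

Besides the shell and the picture viewer there is one more tool, called after "Call:" as a command line: name --argument value ..., lists and objects as JSON in quotes. carry_out: Moves the arm, as the interface text tells. Its arguments: {"type":"object","properties":{"moves":{"type":"array"},"newtons":{"type":"number"}},"required":["moves"]}

```bash
mkdir -p pics; python3 - <<'E'
from plant import readout,cams,arm
import cv2
for n in("scene","top"):
    cv2.imwrite(f"pics/{n}0.png",cams.snapshot(n)); c=cams.calibration(n); print(n,{k:(v if not hasattr(v,'round') else v.round(4).tolist() if hasattr(v,'tolist') else v) for k,v in c.items()})
s=readout.get_state();print(s['t'],s['tool_pos'],s['tcp_rot'],s['opening'])
E
```

```text
scene {'fx': 546.9271554352001, 'fy': 546.9271554352001, 'cx': 320.1687229522864, 'cy': 227.28481020682753, 'R': [[-0.8815, 0.4721, -0.0124], [0.342, 0.6201, -0.7061], [-0.3257, -0.6266, -0.708]], 't': [0.5317, -0.1727, 1.1043]}
top {'fx': 490.4448968234357, 'fy': 490.4448968234357, 'cx': 324.9741150206828, 'cy': 246.20162920445532, 'R': [[-0.0225, -0.9997, -0.0056], [-0.9825, 0.0231, -0.1849], [0.1849, 0.0013, -0.9827]], 't': [0.0462, 0.6452, 0.6514]}
0.1 [0.18611875 0.62222008 0.20446417] [-3.13988933e+00 -2.85856254e-04  2.85078337e+00] 0.999993815030992
```

View pics/scene0.png

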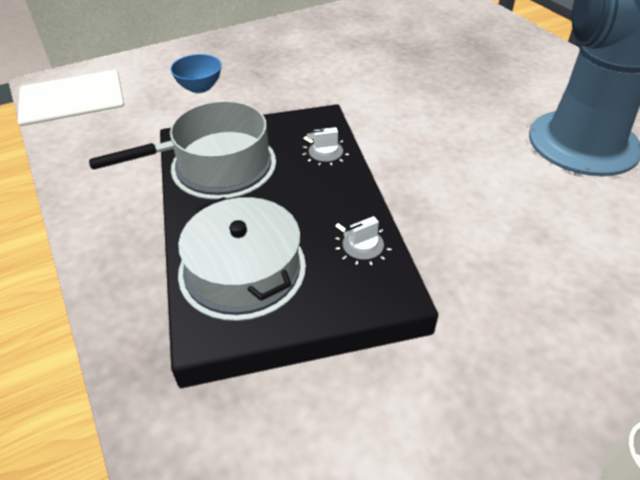

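View pics/top0.png

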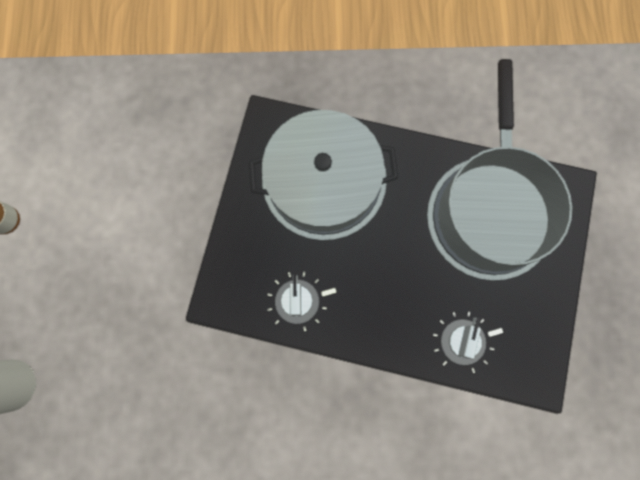

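The saucepan stands on the right ring: its knob is at about (467,342) in top and (325,148) in scene. The pot's knob is at (297,301) in top.

```bash
python3 - <<'E'
import cv2,numpy as np
a=cv2.imread("pics/top0.png")[300:380,425:515]; b=cv2.imread("pics/scene0.png")[110:180,285:365]
f=lambda i,h:cv2.resize(i,None,fx=h,fy=h,interpolation=cv2.INTER_CUBIC)
A=f(a,4.8);B=f(b,4.8);H=max(A.shape[0],B.shape[0])
p=lambda i:cv2.copyMakeBorder(i,0,H-i.shape[0],0,0,cv2.BORDER_CONSTANT)
o=np.hstack([A[:,:410],p(B)]);print(A.shape,o.shape);cv2.imwrite("pics/c1.png",o[:, :800])
E
```

```text
(384, 432, 3) (384, 794, 3)
```

View pics/c1.png

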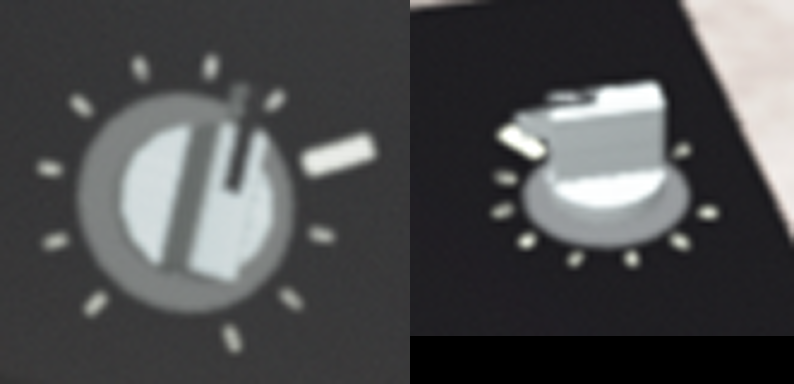

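The top crop shows the ring of ticks centred at (185,201), with the thick mark from (304,165) to (375,145). The bar's black line runs from (233,190) to the nose tip at (240,88); in the scene crop the nose tip is at about (517,119).

```bash
cat >h.py <<'E'
import numpy as np,cv2
from plant import cams,readout
def ray(n,p):
    c=cams.calibration(n);R=np.array(c['R']);t=np.array(c['t'])
    d=R.T@np.array([(p[0]-c['cx'])/c['fx'],(p[1]-c['cy'])/c['fy'],1]);return -R.T@t,d
def atz(n,p,z):
    o,d=ray(n,p);return o+d*(z-o[2])/d[2]
def tri(p,q):
    P=[];
    for n in("top","scene"):
        c=cams.calibration(n);K=np.array([[c['fx'],0,c['cx']],[0,c['fy'],c['cy']],[0,0,1]]);P.append(K@np.c_[np.array(c['R']),np.array(c['t'])])
    X=cv2.triangulatePoints(P[0],P[1],np.array(p,float),np.array(q,float)).ravel();return X[:3]/X[3]
ang=lambda v:np.degrees(np.arctan2(v[1],v[0]))
E
python3 - <<'E'
from h import *
T=lambda u,v:(425+u/4.8-.4,300+v/4.8-.4); S=lambda u,v:(285+(u-410)/4.8-.4,110+v/4.8-.4)
ax=atz("top",T(185.5,201),.06);print("axis top",ax)
for q in [(304,165),(375,145),(340,155)]:
    m=atz("top",T(*q),.06);print("mark",m,ang(m-ax))
for q in [(210,67),(140,68),(232,338),(290,298),(321,235)]: 
    m=atz("top",T(*q),.06);print("tick",ang(m-ax),np.linalg.norm(m-ax))
tip=atz("top",T(240,88),.098);print("tip",tip,ang(tip-ax),np.linalg.norm((tip-ax)[:2]))
l=atz("top",T(233,190),.104);print("line in",l,ang(tip-l))
a,b,c,d=[atz("top",T(*q),.104) for q in[(222,122),(267,130),(240,282),(188,268)]];print("bar sides",ang(b-c),ang(a-d),(a+b+c+d)/4)
print("tri tip",tri(T(240,88),S(517,119)),"tri bar rear corner R", tri(T(240,282),S(655,82)),tri(T(188,268),S(663,107)))
print("tri mark outer",tri(T(375,145),S(502,130)))
C=[atz("top",p,.06) for p in[(251,96),(596,172),(187,321),(561,411)]];print("hob yaw",ang(C[0]-C[2]),ang(C[1]-C[3]),C)
E
```

```text
axis top [ 0.50611881 -0.158867    0.06      ]
mark [ 0.51564924 -0.19418099  0.06      ] -74.8969866986294
mark [ 0.52093052 -0.21538392  0.06      ] -75.31443612214761
mark [ 0.51828477 -0.20492095  0.06      ] -75.20233825049787
tick -14.675518092840118 0.0397987993737231
tick 15.196841168181436 0.04007846676921494
tick -164.94736757492316 0.040396245418406404
tick -135.06139476312995 0.03978832926954392
tick -105.31746194189274 0.03998523937206846
tip [ 0.53701574 -0.16599918  0.098     ] -12.998344957592257 0.03170943973922099
line in [ 0.50930234 -0.16013565  0.104     ] -11.946315391092794
bar sides -14.67930687681905 -17.47639635990231 [ 0.50662737 -0.15892305  0.104     ]
tri tip [ 0.53810882 -0.16589395  0.10126196] tri bar rear corner R [ 0.48468189 -0.16034124  0.10307577] [ 0.48871062 -0.14699891  0.1014828 ]
tri mark outer [ 0.52130856 -0.21589195  0.05932818]
hob yaw -14.563346720554561 -14.855197448335764 [array([0.8844501 , 0.14010342, 0.06      ]), array([ 0.74911325, -0.374691  ,  0.06      ]), array([0.54323568, 0.22875007, 0.06      ]), array([ 0.4103225 , -0.28482936,  0.06      ])]
```

The tip is at 98–101 mm from both views. The knob axis is at (0.506, -0.159), with the pointer at about -12.7° and the mark at -75.2°, so the knob needs about 62.5° clockwise. The way over is clear at z 0.2.

Call:
carry_out --moves '[[[-2.6,-3.2,0,0,5],[-5.2,-6.4,0,0,5],[-7.8,-9.6,0,0,5],[-10.4,-12.8,0,0,5],[-13,-16,0,0,5]]]' --newtons 10

```text
t: 0.52
tool_pos: [0.265, 0.4302, 0.2048]
tcp_rot: [-3.141, -0.0, 2.852]
wrist_force: [0.8, 0.1, 0.2]
opening: 0.682
grip_force: 0.0
```

Call:
carry_out --moves '[[[-2.6,-3.2,0,0,5],[-5.2,-6.4,0,0,5],[-7.8,-9.6,0,0,5],[-10.4,-12.8,0,0,5],[-13,-16,0,0,5]]]'

```text
t: 0.93
tool_pos: [0.3436, 0.2398, 0.2052]
tcp_rot: [3.142, 0.0, 2.851]
wrist_force: [0.4, 0.7, -0.4]
opening: 0.529
grip_force: 0.0
```

Call:
carry_out --moves '[[[-2.6,-3.2,0,0,5],[-5.2,-6.4,0,0,5],[-7.8,-9.6,0,0,5],[-10.4,-12.8,0,0,5],[-13,-16,0,0,5]]]'

```text
t: 1.35
tool_pos: [0.4224, 0.049, 0.2053]
tcp_rot: [3.141, 0.0, 2.85]
wrist_force: [-0.2, 1.2, 0.0]
opening: 0.533
grip_force: 0.0
```

```bash
cat >>h.py <<'E'
from scipy.spatial.transform import Rotation as Ro
def togo(goal,yaw):
    s=readout.get_state();R=Ro.from_euler('xyz',s['tcp_rot'])
    y=np.degrees(s['tcp_rot'][2]);print("t",round(s['t'],2),"pos",s['tool_pos'].round(4),"yaw",round(y,2),"F",s['wrist_force'].round(1),"open",round(s['opening']*9.4,2),"grip",s['grip_force'])
    print("shift cm",(R.inv().apply(np.array(goal)-s['tool_pos'])*100).round(2),"turn",round(y-yaw,2))
E
python3 -c "
from h import *
togo([.506,-.159,.2],167.3)"
```

```text
t 1.35 pos [0.4224 0.049  0.2053] yaw 163.32 F [-0.2  1.2  0. ] open 5.01 grip 0.0
shift cm [-13.98 -17.53   0.53] turn -3.98
```

Call:
carry_out --moves '[[[-2.6,-3.2,0,-1,5],[-5.2,-6.4,0,-2,5],[-7.8,-9.6,0,-3,5],[-10.4,-12.9,0,-4,5],[-12.9,-16.1,0,-4,5]]]'

```text
t: 1.77
tool_pos: [0.4999, -0.1423, 0.205]
tcp_rot: [3.141, -0.0, 2.92]
wrist_force: [0.3, 0.6, 0.4]
opening: 0.533
grip_force: 0.0
```

Call:
carry_out --moves '[[[0,0,0,0,5]]]'

```text
t: 1.85
tool_pos: [0.501, -0.1458, 0.205]
tcp_rot: [-3.14, 0.0, 2.915]
wrist_force: [-0.2, 1.0, 0.3]
opening: 0.534
grip_force: 0.0
```

```bash
python3 -c "
from h import *
togo([.506,-.159,.08],167.3)"
```

```text
t 1.85 pos [ 0.501  -0.1458  0.205 ] yaw 167.02 F [-0.2  1.   0.3] open 5.02 grip 0.0
shift cm [-0.78 -1.16 12.51] turn -0.28
```

Call:
carry_out --moves '[[[-0.8,-1.2,2,0,5],[-0.8,-1.2,5,0,5],[-0.8,-1.2,7,0,5],[-0.8,-1.2,9,0,5],[-0.8,-1.2,9,0,5]]]'

```text
t: 2.27
tool_pos: [0.5017, -0.1516, 0.1107]
tcp_rot: [3.139, -0.009, 2.921]
wrist_force: [0.8, 0.9, -0.4]
opening: 0.531
grip_force: 0.0
```

```bash
python3 - <<'E'
from h import *
togo([.506,-.159,.08],167.3)
b=cams.snapshot("scene")[80:190,260:400];a=cams.snapshot("top")[270:380,400:540]
cv2.imwrite("pics/c2.png",cv2.resize(np.hstack([a,b]),None,fx=2.8,fy=2.8,interpolation=cv2.INTER_CUBIC))
E
```

```text
t 2.27 pos [ 0.5017 -0.1516  0.1107] yaw 167.34 F [ 0.8  0.9 -0.4] open 4.99 grip 0.0
shift cm [-0.61 -0.64  3.07] turn 0.04
```

View pics/c2.png

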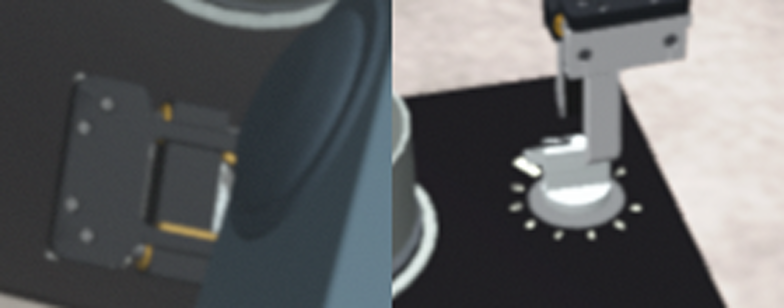

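The fingers are above the knob, one on each side of the bar. I'll lower them the rest of the way and correct the offset.

Call:
carry_out --moves '[[[-0.5,-0.5,0,0,5],[-0.5,-0.5,1,0,5],[-0.5,-0.5,2,0,5],[-0.5,-0.5,2.5,0,5],[-0.5,-0.5,2.5,0,5]]]'

```text
t: 2.78
tool_pos: [0.5076, -0.159, 0.0887]
tcp_rot: [3.141, -0.003, 2.921]
wrist_force: [-0.6, 0.1, -0.8]
opening: 0.534
grip_force: 0.0
```

```bash
python3 - <<'E'
from h import *
togo([.506,-.159,.08],167.3)
E
```

```text
t 2.78 pos [ 0.5076 -0.159   0.0887] yaw 167.33 F [-0.6  0.1 -0.8] open 5.02 grip 0.0
shift cm [ 0.16 -0.04  0.87] turn 0.03
```

Well centred. I'll lower a little more and close.

Call:
carry_out --moves '[[[0.1,0,0.4,0,5],[0.1,0,0.7,0,5],[0.1,0,0.7,0,3],[0.1,0,0.7,0,1],[0.1,0,0.7,0,1]]]' --newtons 12

```text
t: 3.2
tool_pos: [0.5079, -0.1595, 0.0837]
tcp_rot: [-3.141, 0.0, 2.921]
wrist_force: [1.3, -0.9, -0.2]
opening: 0.356
grip_force: 0.0
```

Call:
carry_out --moves '[[[0,0,0,0,1],[0,0,0,0,1],[0,0,0,0,1]]]'

```text
t: 3.45
tool_pos: [0.5079, -0.1592, 0.0836]
tcp_rot: [3.141, 0.0, 2.92]
wrist_force: [-0.6, 2.3, 2.4]
opening: 0.151
grip_force: 11.6
```

```bash
python3 - <<'E'
from h import *
togo([.506,-.159,.08],105)
E
```

```text
t 3.45 pos [ 0.5079 -0.1592  0.0836] yaw 167.32 F [-0.6  2.3  2.4] open 1.42 grip 11.576559841632843
shift cm [ 0.19 -0.02  0.36] turn 62.32
```

Call:
carry_out --moves '[[[0,0,0,7,1],[0.1,0,0,14,1],[0.1,0,0,21,1],[0.2,0,0,28,1],[0.2,0,0,35,1]]]'

```text
t: 3.87
tool_pos: [0.5071, -0.1598, 0.0837]
tcp_rot: [3.14, 0.004, 2.304]
wrist_force: [3.5, -2.6, -4.7]
opening: 0.145
grip_force: 12.0
```

Call:
carry_out --moves '[[[0,0,0,7,1],[0,0,0,14,1],[0,0,0,21,1],[0,0,0,27.4,1],[0,0,0,27.4,1]]]'

```text
t: 4.28
tool_pos: [0.5066, -0.1601, 0.0837]
tcp_rot: [3.14, 0.003, 1.83]
wrist_force: [2.5, -4.7, -2.6]
opening: 0.149
grip_force: 12.0
```

Call:
carry_out --moves '[[[0,0,0,0,1],[0,0,0,0,1]]]'

```text
t: 4.45
tool_pos: [0.5066, -0.1601, 0.0837]
tcp_rot: [3.14, 0.003, 1.835]
wrist_force: [2.8, -3.5, -3.8]
opening: 0.151
grip_force: 12.0
```

```bash
python3 - <<'E'
from h import *
togo([.506,-.159,.08],104.95)
E
```

```text
t 4.45 pos [ 0.5066 -0.1601  0.0837] yaw 105.12 F [ 2.8 -3.5 -3.8] open 1.42 grip 11.983742415904999
shift cm [ 0.12 -0.03  0.37] turn 0.17
```

Yaw is 105.1, on target. I'll release, rise and retreat for a look.

Call:
carry_out --moves '[[[0,0,0,0,4],[0,0,0,0,4],[0,0,0,0,4],[0,0,0,0,4],[0,0,0,0,4]]]'

```text
t: 4.87
tool_pos: [0.5057, -0.1587, 0.0834]
tcp_rot: [-3.141, -0.0, 1.832]
wrist_force: [-0.4, -1.1, -0.3]
opening: 0.423
grip_force: 0.0
```

Call:
carry_out --moves '[[[0,0,-1,0,4],[0,0,-4,0,4],[0,0,-7,0,4],[0,0,-10,0,4],[0,0,-13,0,4]]]'

```text
t: 5.28
tool_pos: [0.5056, -0.1588, 0.2157]
tcp_rot: [3.141, 0.0, 1.832]
wrist_force: [0.2, -0.7, 0.2]
opening: 0.424
grip_force: 0.0
```

```bash
python3 - <<'E'
from h import *
togo([.42,.03,.21],105)
E
```

```text
t 5.28 pos [ 0.5056 -0.1588  0.2157] yaw 104.96 F [ 0.2 -0.7  0.2] open 3.98 grip 0.0
shift cm [20.45 -3.4   0.56] turn -0.04
```

Call:
carry_out --moves '[[[4,-0.7,0,0,4],[8,-1.4,0,0,4],[12,-2.1,0,0,4],[16,-2.8,0,0,4],[20,-3.4,0,0,4]]]'

```text
t: 5.7
tool_pos: [0.4203, 0.0269, 0.2142]
tcp_rot: [3.141, 0.0, 1.831]
wrist_force: [0.3, 0.4, 0.4]
opening: 0.422
grip_force: 0.0
```

Call:
carry_out --moves '[[[4,0,0,0,4],[8,0,0,0,4],[12,0,0,0,4],[16,0,0,0,4],[20,0,0,0,4]]]'

```text
t: 6.12
tool_pos: [0.3689, 0.2206, 0.2146]
tcp_rot: [3.14, -0.0, 1.832]
wrist_force: [1.2, -0.4, -0.0]
opening: 0.426
grip_force: 0.0
```

Call:
carry_out --moves '[[[4,0,0,0,4],[8,0,0,0,4],[12,0,0,0,4],[12,0,0,0,4]]]'

```text
t: 6.45
tool_pos: [0.3365, 0.3396, 0.2144]
tcp_rot: [3.141, -0.002, 1.839]
wrist_force: [0.5, 0.8, 0.3]
opening: 0.426
grip_force: 0.0
```

```bash
python3 - <<'E'
from h import *
a=cams.snapshot("top");cv2.imwrite("pics/top3.png",a)
a0=cv2.imread("pics/top0.png")
f=lambda i:cv2.resize(i,None,fx=4.8,fy=4.8,interpolation=cv2.INTER_CUBIC)
left=np.vstack([x[265:345,255:345] for x in(a0,a)])
cv2.imwrite("pics/c3.png",np.hstack([f(a[300:380,425:515]),cv2.resize(left,(216,384))]))
cv2.imwrite("pics/scene3.png",cams.snapshot("scene"))
E
```

```text
(no output)
```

View pics/c3.png

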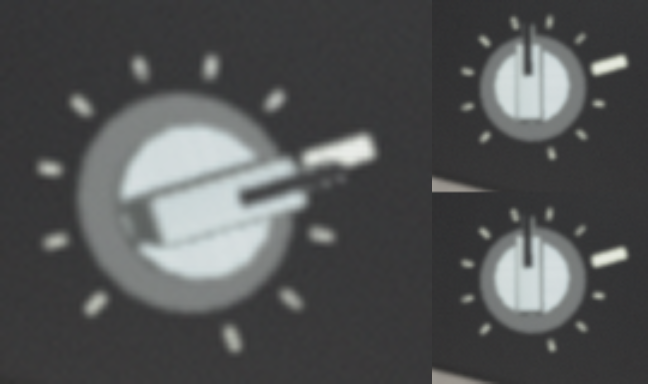

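View pics/scene3.png

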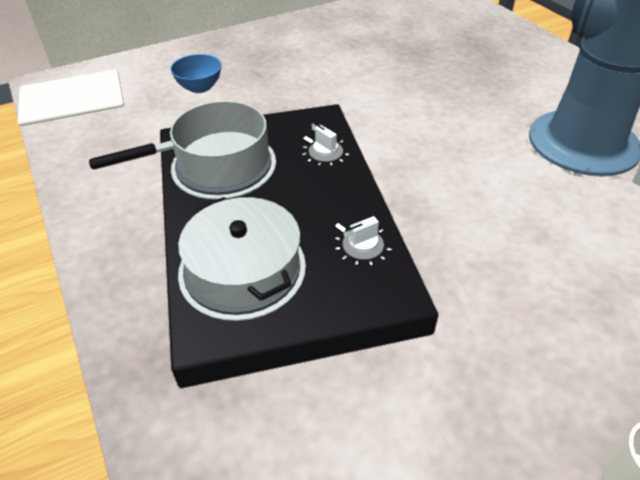

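The pointer's line runs from (240,197) to (345,178), parallel to the mark and offset only by parallax. The other knob, the saucepan and the pot look unchanged. I'll check the angle numerically before handing in.

```bash
python3 - <<'E'
from h import *
T=lambda u,v:(425+u/4.8-.4,300+v/4.8-.4)
ax=atz("top",T(185.5,201),.06)
i=atz("top",T(240,198),.104)
for q in[(345,177),(330,181)]:
    p=atz("top",T(*q),.098);print(ang(p-ax),ang(p-i),np.linalg.norm((p-ax)[:2]))
a,b,c,d=[atz("top",T(*q),.104) for q in[(293,158),(307,205),(163,248),(152,200)]];print(ang(a-d),ang(b-c))
E
```

```text
-80.09269758268312 -80.93901133066922 0.03464677681713154
-80.56324673764819 -81.5983945432513 0.030317607741282882
-75.18396887821311 -75.19997351119801
```

The bar sides read -75.2° but the nose tip reads about -80°, so I'll look closer.

```bash
python3 - <<'E'
from h import *
f=lambda i:cv2.resize(i,None,fx=10,fy=10,interpolation=cv2.INTER_CUBIC)
a=cams.snapshot("top")[322:362,450:510-10+0];b=cams.snapshot("scene")[118:158,300:330]
o=np.hstack([f(a),f(b)]);cv2.imwrite("pics/c4.png",np.clip(o.astype(float)**.8*2.7,0,255).astype('uint8'));print(o.shape)
E
```

```text
(400, 800, 3)
```

View pics/c4.png

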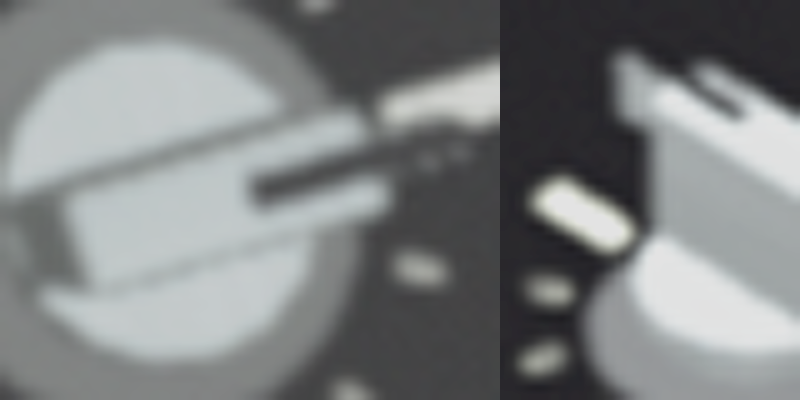

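The enlarged crop shows the black line from (255,192) to about (460,130), overlapping the mark's near edge. The grey dots I took for the tip are the nose's lower flank.

```bash
python3 - <<'E'
from h import *
T=lambda u,v:(450+u/10-.45,322+v/10-.45)
ax=atz("top",(425+185.5/4.8-.4,300+201/4.8-.4),.06)
P=lambda u,v:atz("top",T(u,v),.104)
print(ang(P(440,135)-P(255,192)),ang(P(460,130)-P(255,192)),ang(P(460,130)-ax))
print(ang(P(355,105)-P(65,192)),ang(P(390,205)-P(95,290)))
togo([0,0,0],0)
E
```

```text
-74.69555175951334 -74.97968857465852 -74.7302472845479
-75.07361320887067 -75.72603277050327
t 6.65 pos [0.3391 0.3341 0.2138] yaw 104.91 F [ 0.4 -0.6 -0.2] open 4.02 grip 0.0
shift cm [-23.56 -41.37  21.37] turn 104.91
```

The pointer reads -75.0° and the mark -75.1°, so I'm handing in.

```bash
python3 -c "
from plant import arm
print(arm.sign_off())"
```

```text
the job is handed in; nothing more can be done
None
```

I turned the saucepan's knob (the right one) about 62° clockwise to the thick mark and let go: the pointer reads -75.0° against the mark's -75.1°. In the pictures the other knob and the saucepan are unmoved, and the job was handed in at about 6.7 s.

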